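# Set and clamp the bottle stop of a labelling cradle

### The arm

A 6-joint arm with a two-finger parallel gripper is mounted at the origin on a cart in front of the work surface, level with it; the furniture and walls round the work are solid. World frame = base frame: x ahead of the robot, y to its left, z up, the work surface at z = 0. Lengths are in m, angles in rad, forces in N, time in s.
With the tool pointing down it reaches from about 0.3 to 0.75 m from the base axis. Payload 8.5 kg.
Tool frame: the origin (TCP) lies on the centre line of the jaws, within the pads' length; the fingertips stand tip_extent ahead of it and the grasp point (between the pads) lies 11 mm behind it (tip_extent is the distance from the TCP to the fingertips, in m); z points along the fingers, y is the direction in which the jaws open and shut (so a half turn about z gives the same grasp; the last joint's range is limited). The gripper opens to 85 mm and grips with 20 to 120 N. Pads are 22 mm wide; open, the fingers measure 114 mm over their backs; the gripper's body (76 mm by 85 mm) begins 54 mm behind the grasp point. The pads swing forward as they close: fully open they stand 13 mm farther back than shut.
Start: joints at [-1.561, 0.381, 1.297, -0, 1.464, -0.215], TCP at [0.123, -0.536, 0.239] pointing down, gripper open.
Joint ranges: [-3.11, 3.11], [-0.89, 2.33], [0.22, 2.48], [-1.42, 4.56], [0.17, 2.85], [-2.88, 2.88]. Speed limits (rad/s): [2.39, 2.39, 3.14, 3.14, 3.14, 3.14].

### API

Orientations are given as a unit quaternion [w, x, y, z].
In Python, from workcell import get_state, snapshot, get_calibration, sign_off, tip_extent gives the robot as it stands. The module is installed in compiled form; this text tells all that it offers.
- The arm moves only by the tool play_rows, never from a script. Its argument "commands" is a list of rows, each an object of numbers: "tx", "ty", "tz": the shift along the tool's x, y, z in m; "twist": the turn about the tool's z in degrees; "claw": the gripper's target within -1 to 1 (fully open at 1, half-way at 0, shut at -1). A call has 1 to 5 rows; each row shifts and turns the commanded pose from where the row before left it, along the tool's axes as they then stand; what a row does not reach is not made up. A row lasts 1/12 s, in which the tool goes at most 41.7 mm and 7.16 degrees, less where a joint would pass 70% of its speed; a pose out of reach is approached as far as the arm can. A call is refused whole if a number of a shift passes 0.0417 or a number of a turn 7.16, either way. A call with a gripper value outside its range is refused whole. The fingers move at their own pace and stop on an object; "squeeze" is the grip in N (left out, the last holds). Time passes only in rows, so rows that do not move let the fingers close. It gives the time, the measured TCP pose, the force and the opening at its end, in the units of the state.
- get_state(): the state, without advancing time (a new reading comes with each control period).
- snapshot(name): name is "scene" or "side" or "wrist"; returns the picture (480x640x3 uint8, red, green, blue); there is no depth.
- get_calibration(name): a dict with "K" (3x3 intrinsics, pixels), "world_to_cam" (4x4, takes a point from world to camera coordinates); the wrist camera has in their place "T_tool_cam" (4x4, takes a point from camera to tool coordinates, whose origin is the TCP and whose axes are the flange's). Camera axes: x right, y up, looking along -z (the intrinsics and any distortion apply to the point x, -y, -z); pixel columns grow to the right and rows downward; lengths in m; the calibration is good to about 2 mm. A picture is of the moment at which its call begins: read the wrist's pose just before it. get_calibration takes no time and is no camera call.
- sign_off(): hands the job in, once; it reports no verdict.
The state is a dict: "time": time; "joint_positions": joint angles; "qd": joint speeds; "tau": joint torques, N m; "tcp_pos": TCP position; "eef_rot": TCP orientation; "force": force on the tool from outside, world axes, zero at the start; "wrist_torque": the same for the moment, N m; "width": finger opening in m.
Only numpy, scipy, OpenCV 4.12 (cv2) and the standard library are available. Lean on these libraries where they do the work, as an engineer would, in place of code of your own. Each camera call takes 0.05 s, during which the arm holds its last target.

### The job

The sliding stop of the labelling cradle is clamped too far back for the bottle lying in it. Loosen the stop's clamp knob, slide the stop so that it pushes the bottle fully home against the end plate and stays in touch with it, without squeezing the bottle hard, then tighten the knob firmly and let go. Leave everything else on the table alone.

Things in the scene. Friction and masses are not known exactly. Their poses are not given: they have to be found in the camera images.
- cradle: aluminium base plate 190 x 380 mm, fixed to the table, top 16 mm above it; origin under its centre at table height, y axis along bottle and rail. The bottle lies at x = +50 mm in two V saddles, axis 66 mm and top 104 mm above the table. A steel rail (30 mm wide, top at 32 mm) runs along y at x = -58 mm. At the -y end stands an end plate 70 mm wide, its top at 101 mm
- end_face (a point): centre of the end plate's face that looks to the cradle's +y, at cradle x = +50, y = -170, z = 66 mm; axes as the cradle's. The bottle's cap end must come against it
- stop: blue sliding stop; origin on the knob's axis at the rail's top (32 mm above the table), axes as the cradle's. It slides along the rail 130 mm in all, from cradle y = +153 mm (rear) toward -y. Free, it drags about 2 N; the pushed bottle adds up to 7 N; clamped tight it holds more than 25 N. Carriage 52 x 56 mm, top 50 mm above the table; a low arm on its +x side carries the stop plate to the bottle
- stop_face (a point): centre of the stop plate's round black rubber face (32 mm across), on the bottle's axis, looking to the cradle's -y toward the bottle's base; axes as the cradle's; at +108, -15, +34 mm in the stop's frame
- clamp_knob (a joint): angle (rad) of the clamp knob, positive clockwise seen from above = tightening; hard ends at -1.6 and 1.8. Its clamping cam meets the rail at 0: below 0 the stop is free, above it the clamp grips ever harder; 1.0 and more is firmly tight. Turning takes about 0.15 N m; the knob stays where it is left
- knob_grip (a point): middle of the knob's black T-bar, on its vertical turning axis, 84 mm above the table; the bar is 50 mm long (along this point's x; a white dot marks the +x end), 12 mm thick (grip it across, along the point's y) and 22 mm high (73 to 95 mm above the table). Below it a hub 20 mm across, then the carriage. It rides on the stop
- bottle: blue bottle with paper label and black screw cap, 74 mm across and 213 mm long, about 0.35 kg, lying loose in the saddles; origin on the underside halfway along, its -y axis points to the cap, its +y axis to its base
- bottle_cap_end (a point): centre of the end of the bottle's cap, 106.5 mm from the bottle's middle
- bottle_base_end (a point): centre of the bottle's base, 106.5 mm from the bottle's middle; the stop's face meets it; 10 N of push is plenty, over 60 N would dent the bottle
- bottle_a: standing blue labelled bottle, 74 mm across, 213 mm high, bystander; origin under its centre
- bottle_b: standing blue bottle, 74 mm across, 213 mm high, bystander; origin under its centre
- tape_roll: roll of brown tape lying flat, 73 mm across, 48 mm high, bystander; origin under its centre
- cap_wrench: white ring wrench lying flat, 164 x 54 x 16 mm, bystander; origin under its middle
- cap_b: black bottle cap, 33 mm across, 26 mm high, bystander; origin under its centre

How it is judged:
On the way, in this order (a step that is already met when the one before it is completed fails the run):
1. the clamp knob is loosened so that the stop is free (value of joint clamp_knob below 0 rad), for 0.2 s.
2. the freed stop has pushed the bottle against the end plate and touches its base (y of bottle_cap_end in the frame of end_face below 0.002 m and y of stop_face in the frame of bottle_base_end below 0.002 m and value of joint clamp_knob below 0.6 rad), for 0.2 s.
3. the clamp knob is tightened firmly (value of joint clamp_knob above 1 rad), for 0.2 s.
At the end, for the whole second after the job is handed in: the bottle lies in the saddles with its cap end within 2 mm of the end plate's face, the stop's face within 2 mm of the bottle's base, the clamp knob tight (joint above 1.0 rad), and the bottle at rest (y of bottle_cap_end in the frame of end_face below 0.002 m and y of stop_face in the frame of bottle_base_end below 0.002 m and value of joint clamp_knob above 1 rad and linear speed of bottle below 0.01 m/s and z of bottle in the frame of cradle below 0.036 m); the robot touches nothing.
It fails at once if the bottle is squeezed hard by the stop (over 60 N) (contact force between bottle and stop above 60 N).
It fails at once if a bystander is moved by more than 20 mm (distance of any of bottle_a, bottle_b, tape_roll, cap_wrench, cap_b from where it was at the start of the episode above 0.02 m).
It fails at once if the bottle is lifted out of the saddles (z of bottle in the frame of cradle above 0.045 m).
It also fails if it takes over 48 s, if anything falls off the work surface, if the arm or the gripper's body presses on something with over 40 N, if the wrist force passes 120 N, or if a joint passes its speed limit or range.

## Working session

There is one attempt and no reset: what is moved stays moved. The work goes in short steps, Python scripts to look and compute and a tool call to move; the robot and the scene stay as the last step left them, time stands still between calls to the robot, and variables do not carry over. Pictures are saved under pics/ and viewed, and the job is handed in when it is done.

Besides the shell and the picture viewer there is one more tool, called after "Call:" as name(argument=value, ...) on one line, values as JSON. play_rows: Moves the arm, as the interface text tells. Its arguments: {"type":"object","properties":{"commands":{"type":"array","items":{"type":"object","properties":{"tx":{"type":"number"},"ty":{"type":"number"},"tz":{"type":"number"},"twist":{"type":"number"},"claw":{"type":"number"}}}},"squeeze":{"type":"number"}},"required":["commands"]}

```bash
mkdir -p pics
python3 - <<'E'
from workcell import *
import cv2,numpy as np
np.set_printoptions(precision=4,suppress=True)
print(get_state(), tip_extent if not callable(tip_extent) else tip_extent())
for n in ["scene","side","wrist"]:
    im=snapshot(n); cv2.imwrite(f"pics/{n}0.png",im[:,:,::-1]); print(n,get_calibration(n))
E
```

```text
{'time': 0.0, 'joint_positions': array([-1.5613,  0.3812,  1.2983, -0.    ,  1.4636, -0.2153]), 'qd': array([ 0.0016, -0.0002,  0.0021, -0.0001, -0.0012,  0.0001]), 'tau': array([  0.0015, -44.8461, -23.1276,  -0.0002,   0.0047,  -0.0001]), 'tcp_pos': array([ 0.1226, -0.5359,  0.2387]), 'eef_rot': array([-0.0007,  0.9937,  0.1122,  0.0001]), 'force': array([-0.0789,  0.3467, -0.1266]), 'wrist_torque': array([ 0.0016,  0.0475, -0.028 ]), 'width': 0.08579831733153262} 0.008
scene {'K': array([[443.632 ,   0.    , 323.7009],
       [  0.    , 443.632 , 244.4127],
       [  0.    ,   0.    ,   1.    ]]), 'world_to_cam': array([[-0.4213, -0.9066,  0.0218,  0.2051],
       [ 0.6756, -0.2977,  0.6744, -0.4607],
       [-0.605 ,  0.2989,  0.738 , -0.6751],
       [ 0.    ,  0.    ,  0.    ,  1.    ]])}
side {'K': array([[611.9966,   0.    , 326.6438],
       [  0.    , 611.9966, 238.2794],
       [  0.    ,   0.    ,   1.    ]]), 'world_to_cam': array([[-0.9974,  0.0714, -0.0087,  0.5424],
       [-0.0498, -0.5987,  0.7994, -0.0519],
       [ 0.0519,  0.7978,  0.6007, -1.6756],
       [ 0.    ,  0.    ,  0.    ,  1.    ]])}
wrist {'K': array([[401.5264,   0.    , 312.2909],
       [  0.    , 401.5264, 240.4011],
       [  0.    ,   0.    ,   1.    ]]), 'T_tool_cam': array([[ 0.001 ,  0.9503,  0.3113,  0.0792],
       [ 1.    , -0.001 , -0.0001, -0.0004],
       [ 0.0003,  0.3113, -0.9503, -0.1353],
       [ 0.    ,  0.    ,  0.    ,  1.    ]])}
```

View pics/scene0.png

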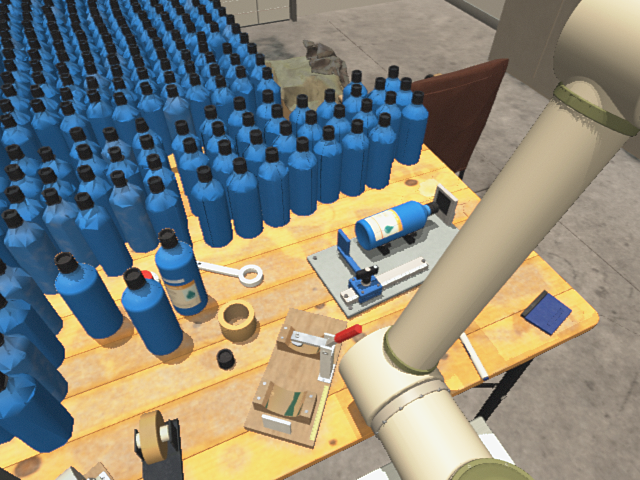

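View pics/side0.png

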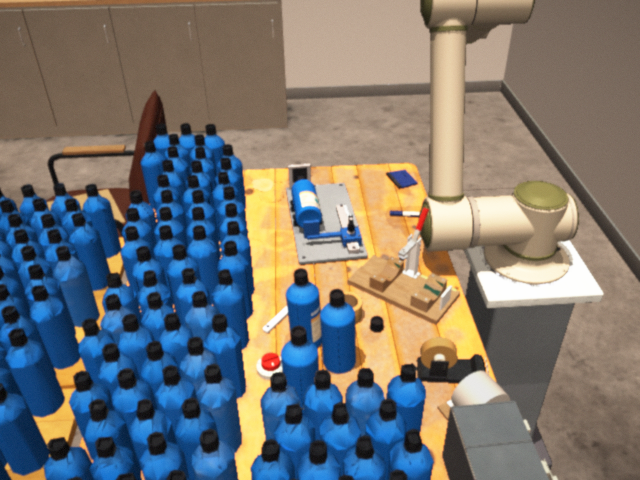

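View pics/wrist0.png

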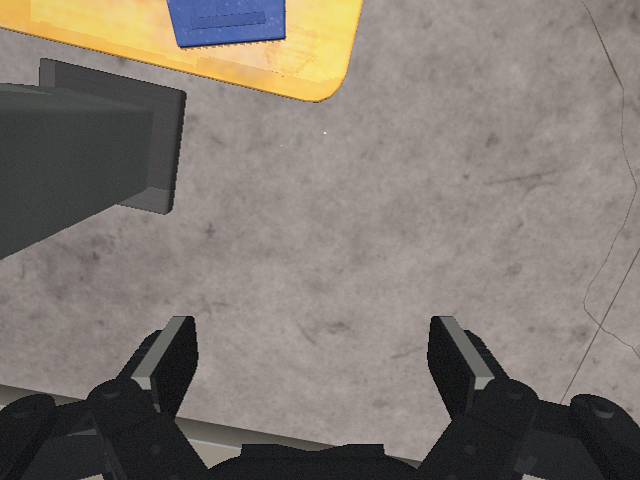

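The scene camera shows the cradle at about (390,250): end plate at (445,203), knob at (368,272), stop plate at (345,245). I'll enlarge both views.

Run:
```python
import cv2
a=cv2.imread('pics/scene0.png')[170:320,300:500]; cv2.imwrite('pics/sc_c.png',cv2.resize(a,None,fx=4,fy=4,interpolation=cv2.INTER_CUBIC))
a=cv2.imread('pics/side0.png')[155:275,275:435]; cv2.imwrite('pics/si_c.png',cv2.resize(a,None,fx=5,fy=5,interpolation=cv2.INTER_CUBIC))
```

```text
(no output)
```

View pics/sc_c.png

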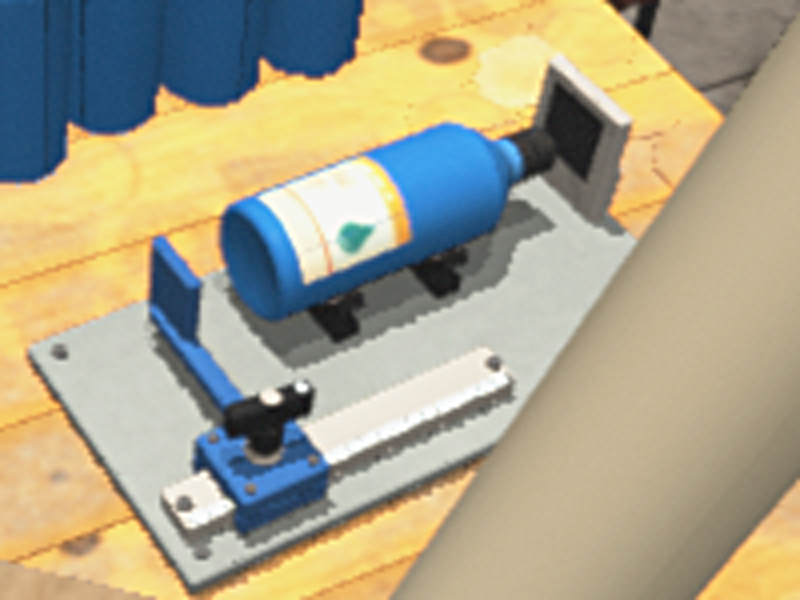

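View pics/si_c.png

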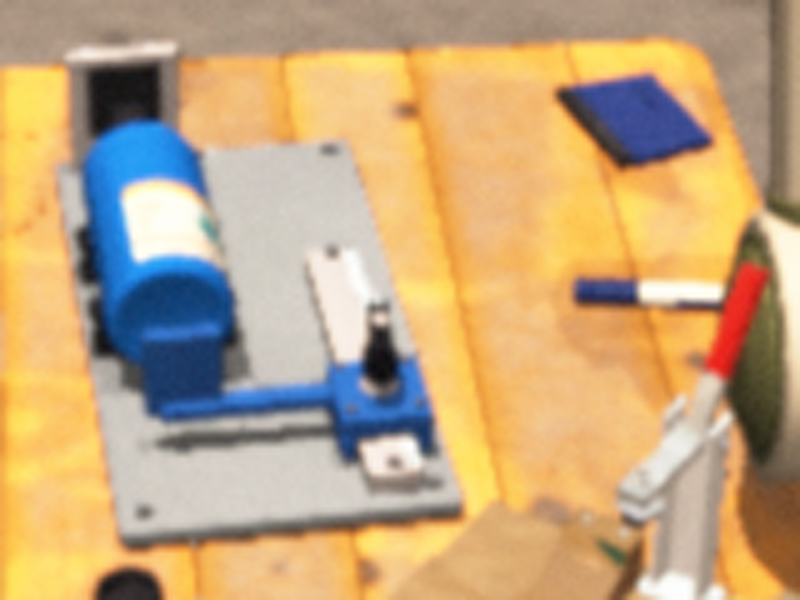

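```bash
cat > h.py <<'E'
from workcell import *
import cv2,numpy as np
from scipy.optimize import least_squares
from scipy.spatial.transform import Rotation as R
np.set_printoptions(precision=4,suppress=True)
def proj(n,P,st=None):
    c=get_calibration(n); P=np.atleast_2d(P)
    if n=='wrist':
        st=st or get_state(); T=np.eye(4); q=st['eef_rot']; T[:3,:3]=R.from_quat([q[1],q[2],q[3],q[0]]).as_matrix(); T[:3,3]=st['tcp_pos']
        W=np.linalg.inv(T@c['T_tool_cam'])
    else: W=c['world_to_cam']
    p=P@W[:3,:3].T+W[:3,3]; K=c['K']
    return np.c_[K[0,0]*p[:,0]/-p[:,2]+K[0,2], K[1,1]*-p[:,1]/-p[:,2]+K[1,2]]
def ray(n,uv,z,st=None):
    # world point at height z
    c=get_calibration(n)
    if n=='wrist':
        st=st or get_state(); T=np.eye(4); q=st['eef_rot']; T[:3,:3]=R.from_quat([q[1],q[2],q[3],q[0]]).as_matrix(); T[:3,3]=st['tcp_pos']
        M=T@c['T_tool_cam']
    else: M=np.linalg.inv(c['world_to_cam'])
    K=c['K']; d=M[:3,:3]@np.array([(uv[0]-K[0,2])/K[0,0],-(uv[1]-K[1,2])/K[1,1],-1]); o=M[:3,3]
    return o+d*(z-o[2])/d[2]
def cr(pose,P):
    x,y,a=pose; P=np.atleast_2d(P)
    return np.c_[x+np.cos(a)*P[:,0]-np.sin(a)*P[:,1], y+np.sin(a)*P[:,0]+np.cos(a)*P[:,1], P[:,2]]
E
python3 - <<'E'
from h import *
sc=lambda u,v:(300+u/4,170+v/4); si=lambda u,v:(275+u/5,155+v/5)
obs=[('scene',sc(30,348),(.095,.19,.016)),('scene',sc(193,580),(-.095,.19,.016)),
('side',si(126,532),(.095,.19,.016)),('side',si(460,504),(-.095,.19,.016)),('side',si(342,143),(-.095,-.19,.016)),('side',si(62,166),(.095,-.19,.016))]
for n,uv,P in obs: print(n,P,ray(n,uv,P[2]))
f=lambda p:np.concatenate([proj(n,cr(p,[P]))[0]-uv for n,uv,P in obs])
s=least_squares(f,[.4,-.3,0]); print(s.x,s.fun.reshape(-1,2))
for n,uv,z in [('scene',sc(270,397),.095),('scene',sc(302,387),.095),('scene',sc(240,408),.095),('side',si(377,308),.095),('side',si(378,330),.095)]:
    w=ray(n,uv,z); print(n,w)
    a=s.x[2];d=w[:2]-s.x[:2]; print('  cradle',np.cos(a)*d[0]+np.sin(a)*d[1],-np.sin(a)*d[0]+np.cos(a)*d[1])
E
```

```text
scene (0.095, 0.19, 0.016) [ 0.6147 -0.0171  0.016 ]
scene (-0.095, 0.19, 0.016) [ 0.4322 -0.0312  0.016 ]
side (0.095, 0.19, 0.016) [ 0.614  -0.0127  0.016 ]
side (-0.095, 0.19, 0.016) [ 0.4322 -0.0219  0.016 ]
side (-0.095, -0.19, 0.016) [ 0.4615 -0.3959  0.016 ]
side (0.095, -0.19, 0.016) [ 0.6408 -0.3837  0.016 ]
[ 0.537  -0.211   0.0729] [[-1.5296 -0.633 ]
 [-0.3615  1.8324]
 [-1.5054 -0.3752]
 [ 1.0922 -1.5703]
 [ 1.3454 -1.9669]
 [-1.5744 -1.6008]]
scene [ 0.4713 -0.0903  0.095 ]
  cradle -0.05680232253046809 0.1251734067200445
scene [ 0.4704 -0.1088  0.095 ]
  cradle -0.059013111944684615 0.10680463932795521
scene [ 0.4711 -0.0727  0.095 ]
  cradle -0.055659299158953325 0.14278731772977565
side [ 0.4708 -0.098   0.095 ]
  cradle -0.057768612245437126 0.11756199604705457
side [ 0.4724 -0.0773  0.095 ]
  cradle -0.05467377316644894 0.1381237762194213
```

The cradle fit gives (0.537, -0.211) with a yaw of about 0.073 rad. The knob is near (0.471, -0.089), with the bar's dot end pointing to -y. I'll fly over it and look with the wrist camera.

Call:
play_rows(commands=[{"tx": 0.029,"ty": -0.024,"tz": 0.003,"claw": 1},{"tx": 0.029,"ty": -0.024,"tz": 0.003},{"tx": 0.029,"ty": -0.024,"tz": 0.003},{"tx": 0.029,"ty": -0.024,"tz": 0.003},{"tx": 0.029,"ty": -0.024,"tz": 0.003}])

```text
invalid input
```

Call:
play_rows(commands=[{"tx": 0.029,"ty": -0.024,"tz": 0.003},{"tx": 0.029,"ty": -0.024,"tz": 0.003},{"tx": 0.029,"ty": -0.024,"tz": 0.003},{"tx": 0.029,"ty": -0.024,"tz": 0.003},{"tx": 0.029,"ty": -0.024,"tz": 0.003}])

```text
invalid input
```

Call:
play_rows(commands=[{"tx": 0.029,"ty": -0.024,"tz": 0.003},{"tx": 0.029,"ty": -0.024,"tz": 0.003},{"tx": 0.029,"ty": -0.024,"tz": 0.003},{"tx": 0.029,"ty": -0.024,"tz": 0.0},{"tx": 0.029,"ty": -0.024,"tz": 0.0}])

```text
invalid input
```

Call:
play_rows(commands=[{"twist": -7},{"twist": -7},{"twist": -7},{"twist": -7},{"twist": -7}])

```text
invalid input
```

Call:
play_rows(commands=[{"twist": -7},{"twist": -7},{"twist": -7},{"twist": -7},{"twist": -7}])

```text
invalid input
```

Call:
play_rows(commands=[{"twist": -7},{}])

```text
invalid input
```

Run:
```python
from h import *
s=get_state(); print(s)
im=snapshot("wrist"); cv2.imwrite("pics/w1.png",im[:,:,::-1])
import pickle; pickle.dump(s,open('s1.pkl','wb'))
```

```text
{'time': 0.15, 'joint_positions': array([-1.5613,  0.3811,  1.298 , -0.    ,  1.4636, -0.2153]), 'qd': array([ 0.0014, -0.0021, -0.0028, -0.0021,  0.0018, -0.0007]), 'tau': array([ -0.0001, -44.8626, -23.1345,  -0.0003,   0.0037,  -0.    ]), 'tcp_pos': array([ 0.1226, -0.536 ,  0.2389]), 'eef_rot': array([-0.0005,  0.9937,  0.1121,  0.    ]), 'force': array([-0.583 , -0.656 ,  0.2355]), 'wrist_torque': array([0.0225, 0.0125, 0.0554]), 'width': 0.08544970397440067}
```

View pics/w1.png

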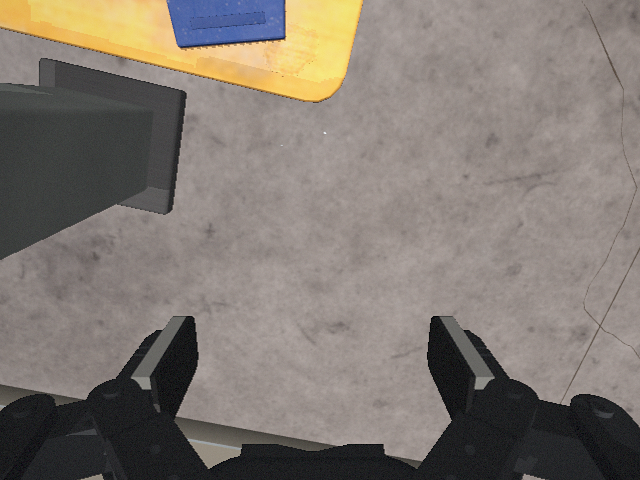

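Every call was refused and nothing moved. I'll try a row with all the keys given.

Call:
play_rows(commands=[{"tx": 0.029,"ty": -0.024,"tz": 0.003,"twist": 0,"claw": 1}], squeeze=60)

```text
time: 0.28
tcp_pos: [0.1432, -0.5094, 0.2358]
eef_rot: [0.001, 0.994, 0.11, -0.001]
force: [1.3, 0.4, -0.3]
width: 0.0856
```

Call:
play_rows(commands=[{"tx": 0.029,"ty": -0.024,"tz": 0.003,"twist": 0,"claw": 1},{"tx": 0.029,"ty": -0.024,"tz": 0.003,"twist": 0,"claw": 1},{"tx": 0.029,"ty": -0.024,"tz": 0.003,"twist": 0,"claw": 1},{"tx": 0.029,"ty": -0.024,"tz": 0.003,"twist": 0,"claw": 1},{"tx": 0.029,"ty": -0.024,"tz": 0.003,"twist": 0,"claw": 1}])

```text
time: 0.7
tcp_pos: [0.2608, -0.3553, 0.2212]
eef_rot: [-0.0, 0.994, 0.112, 0.0]
force: [-0.1, -0.7, 1.6]
width: 0.0853
```

Call:
play_rows(commands=[{"tx": 0.029,"ty": -0.024,"tz": 0.003,"twist": 0,"claw": 1},{"tx": 0.029,"ty": -0.024,"tz": 0.003,"twist": 0,"claw": 1},{"tx": 0.029,"ty": -0.024,"tz": 0.003,"twist": 0,"claw": 1},{"tx": 0.029,"ty": -0.024,"tz": 0.003,"twist": 0,"claw": 1},{"tx": 0.029,"ty": -0.024,"tz": 0.003,"twist": 0,"claw": 1}])

```text
time: 1.12
tcp_pos: [0.3755, -0.206, 0.2063]
eef_rot: [0.0, 0.994, 0.112, 0.0]
force: [-0.9, -1.0, -0.2]
width: 0.085
```

Call:
play_rows(commands=[{"tx": 0.029,"ty": -0.024,"tz": 0.003,"twist": 0,"claw": 1},{"tx": 0.029,"ty": -0.024,"tz": 0.003,"twist": 0,"claw": 1},{"tx": 0.029,"ty": -0.024,"tz": 0.0,"twist": 0,"claw": 1},{"tx": 0.029,"ty": -0.024,"tz": 0,"twist": 0,"claw": 1},{"tx": 0,"ty": 0,"tz": 0,"twist": -7,"claw": 1}])

```text
time: 1.53
tcp_pos: [0.4688, -0.0838, 0.2002]
eef_rot: [-0.001, 0.985, 0.173, 0.001]
force: [-0.5, -0.7, 0.4]
width: 0.0853
```

Call:
play_rows(commands=[{"tx": 0,"ty": 0,"tz": 0,"twist": -7,"claw": 1},{"tx": 0,"ty": 0,"tz": 0,"twist": -7,"claw": 1},{"tx": 0,"ty": 0,"tz": 0,"twist": -7,"claw": 1},{"tx": 0,"ty": 0,"tz": 0,"twist": -7,"claw": 1},{"tx": 0,"ty": 0,"tz": 0,"twist": -7,"claw": 1}])

```text
time: 1.95
tcp_pos: [0.4664, -0.0881, 0.2002]
eef_rot: [-0.0, 0.886, 0.464, -0.0]
force: [0.4, -0.0, -0.2]
width: 0.0856
```

Call:
play_rows(commands=[{"tx": 0,"ty": 0,"tz": 0,"twist": -7,"claw": 1},{"tx": 0,"ty": 0,"tz": 0,"twist": -7,"claw": 1},{"tx": 0,"ty": 0,"tz": 0,"twist": -7,"claw": 1},{"tx": 0,"ty": 0,"tz": 0,"twist": -7,"claw": 1},{"tx": 0,"ty": 0,"tz": 0,"twist": -7,"claw": 1}])

```text
time: 2.37
tcp_pos: [0.4663, -0.0882, 0.2002]
eef_rot: [-0.0, 0.706, 0.709, -0.0]
force: [-0.4, 0.5, 0.0]
width: 0.0853
```

Call:
play_rows(commands=[{"tx": 0,"ty": 0,"tz": 0,"twist": 0,"claw": 1},{"tx": 0,"ty": 0,"tz": 0,"twist": 0,"claw": 1}])

```text
time: 2.53
tcp_pos: [0.4664, -0.0882, 0.2003]
eef_rot: [-0.0, 0.709, 0.705, -0.0]
force: [-0.2, -0.1, 0.5]
width: 0.0853
```

Run:
```python
from h import *
s=get_state(); print(s)
im=snapshot("wrist"); cv2.imwrite("pics/w2.png",im[:,:,::-1])
import pickle; pickle.dump(s,open('s1.pkl','wb'))
```

```text
{'time': 2.5333, 'joint_positions': array([-0.4371,  0.2852,  1.565 ,  0.    ,  1.2916, -0.4314]), 'qd': array([-0.0001,  0.0004, -0.0017, -0.    ,  0.0001,  0.023 ]), 'tau': array([  0.0027, -37.5847, -21.1577,  -0.0009,   0.0011,  -0.4374]), 'tcp_pos': array([ 0.4664, -0.0882,  0.2003]), 'eef_rot': array([-0.0001,  0.7091,  0.7051, -0.    ]), 'force': array([-0.1791, -0.1341,  0.509 ]), 'wrist_torque': array([-0.0161, -0.0451, -0.0153]), 'width': 0.0852808757105625}
```

View pics/w2.png

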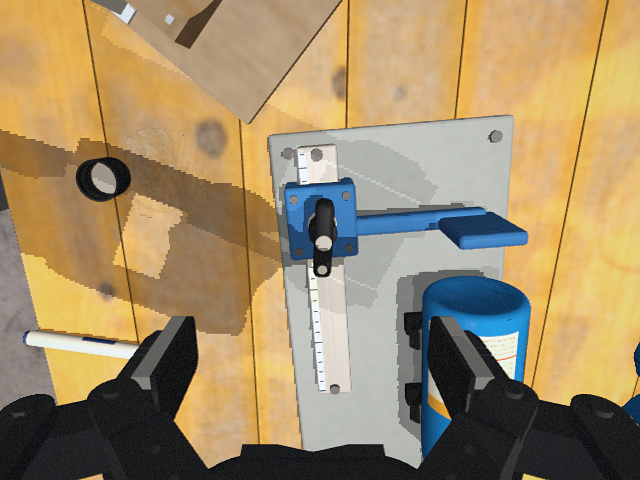

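The wrist view shows the knob's top screw at (324,242) and the white dot at (321,269), pointing to -y. The cradle's rear corners are at (269,135) and (513,116). I'll enlarge it.

Run:
```python
from h import *
a=cv2.imread('pics/w2.png')[160:300,260:400]; cv2.imwrite('pics/w2c.png',cv2.resize(a,None,fx=4,fy=4,interpolation=cv2.INTER_CUBIC))
import pickle; s=pickle.load(open('s1.pkl','rb'))
for uv,z in [((324,242),.096),((321,269),.095),((269,135),.016),((513,116),.016)]: print(uv,ray('wrist',uv,z,s))
```

```text
(324, 242) [ 0.4729 -0.0875  0.096 ]
(321, 269) [ 0.4711 -0.1062  0.095 ]
(269, 135) [ 0.4325 -0.027   0.016 ]
(513, 116) [ 0.6185 -0.0139  0.016 ]
```

View pics/w2c.png

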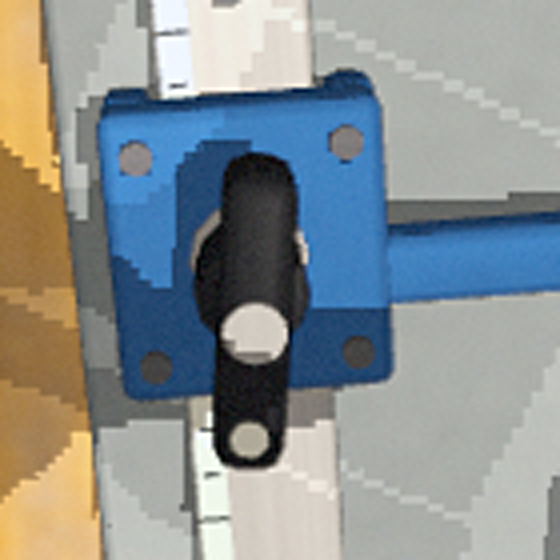

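Run:
```python
from h import *
import pickle; s=pickle.load(open('s1.pkl','rb'))
w=lambda u,v,z:ray('wrist',(260+u/4,160+v/4),z,s)
a=w(258,157,.094);b=w(248,466,.094);d=w(250,440,.095);c=w(255,332,.096)
print(a,b,(a+b)/2,np.degrees(np.arctan2(*(a-b)[[1,0]])),np.linalg.norm(a-b),c,d,np.degrees(np.arctan2(*(c-d)[[1,0]])))
# carriage top corners z=.05
for u,v in [(103,105),(382,85),(130,398),(392,375)]: print(w(u,v,.05))
```

```text
[ 0.4732 -0.0606  0.094 ] [ 0.4718 -0.1119  0.094 ] [ 0.4725 -0.0863  0.094 ] 88.44721909673235 0.0513000931265629 [ 0.4728 -0.0882  0.096 ] [ 0.4721 -0.1069  0.095 ] 87.84829306975962
[ 0.4467 -0.0606  0.05  ]
[ 0.4966 -0.0572  0.05  ]
[ 0.4504 -0.1167  0.05  ]
[ 0.5    -0.1123  0.05  ]
```

The bar measures 51 mm long (50 given), its centre is at (0.4727, -0.087) and it points along 88°. All of these agree with the sizes given. Going down to grip it.

Call:
play_rows(commands=[{"tx": 0.001,"ty": 0.006,"tz": 0.02,"twist": 1.5,"claw": 1},{"tx": 0,"ty": 0,"tz": 0.03,"twist": 0,"claw": 1},{"tx": 0,"ty": 0,"tz": 0.03,"twist": 0,"claw": 1},{"tx": 0,"ty": 0,"tz": 0.025,"twist": 0,"claw": 0.5},{"tx": 0,"ty": 0,"tz": 0.022,"twist": 0,"claw": 0}])

```text
time: 3.0
tcp_pos: [0.472, -0.0871, 0.0718]
eef_rot: [-0.0, 0.718, 0.696, -0.0]
force: [0.6, 0.6, -0.1]
width: 0.0637
```

Call:
play_rows(commands=[{"tx": 0,"ty": 0,"tz": 0,"twist": 0,"claw": 0},{"tx": 0,"ty": 0,"tz": 0,"twist": 0,"claw": -0.3},{"tx": 0,"ty": 0,"tz": 0,"twist": 0,"claw": -0.3}])

```text
time: 3.25
tcp_pos: [0.473, -0.0875, 0.0745]
eef_rot: [0.001, 0.717, 0.697, 0.0]
force: [0.4, 0.2, 0.1]
width: 0.0299
```

Run:
```python
from h import *
s=get_state(); print(s)
im=snapshot("wrist"); cv2.imwrite("pics/w3.png",im[:,:,::-1])
```

```text
{'time': 3.25, 'joint_positions': array([-0.4297,  0.4621,  1.7254,  0.    ,  0.9524, -0.4002]), 'qd': array([ 0.0022, -0.0143, -0.0053, -0.0018, -0.0055, -0.0067]), 'tau': array([ -0.0509, -40.2445, -15.0084,  -0.001 ,   0.0012,   0.0226]), 'tcp_pos': array([ 0.473 , -0.0875,  0.0745]), 'eef_rot': array([0.0008, 0.7175, 0.6966, 0.0003]), 'force': array([0.4474, 0.242 , 0.0548]), 'wrist_torque': array([ 0.0402,  0.0309, -0.013 ]), 'width': 0.029899391968276172}
```

View pics/w3.png

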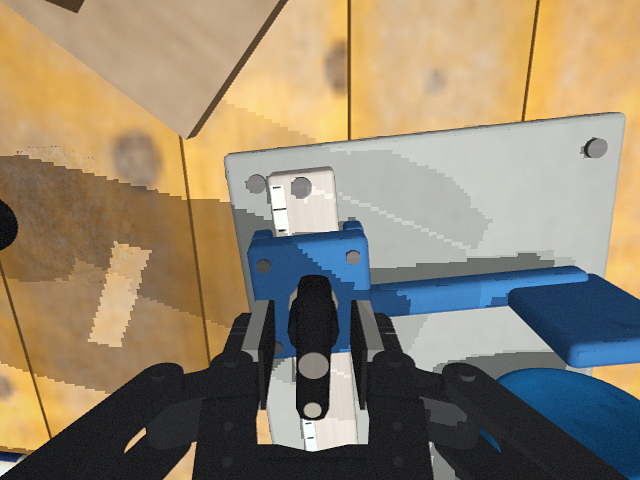

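The T-bar runs between the pads and is centred, with its screw at (313,363) and the dot at (313,410). Closing.

Call:
play_rows(commands=[{"tx": 0,"ty": 0,"tz": 0.001,"twist": 0,"claw": -0.6},{"tx": 0,"ty": 0,"tz": 0,"twist": 0,"claw": -1},{"tx": 0,"ty": 0,"tz": 0,"twist": 0,"claw": -1},{"tx": 0,"ty": 0,"tz": 0,"twist": 0,"claw": -1}], squeeze=60)

```text
time: 3.63
tcp_pos: [0.4733, -0.0876, 0.0741]
eef_rot: [0.002, 0.717, 0.697, 0.001]
force: [-0.7, 0.6, 8.1]
width: 0.0165
```

Run:
```python
from h import *
s=get_state(); print(s)
```

```text
{'time': 3.6333, 'joint_positions': array([-0.4296,  0.4624,  1.7264,  0.0002,  0.949 , -0.401 ]), 'qd': array([-0.0005,  0.0003,  0.0009,  0.0009, -0.0025, -0.0005]), 'tau': array([ -0.2733, -37.5849, -14.0748,  -0.072 ,  -0.2595,  -0.0142]), 'tcp_pos': array([ 0.4733, -0.0876,  0.0741]), 'eef_rot': array([0.0018, 0.7172, 0.6969, 0.0008]), 'force': array([-0.6522,  0.5633,  8.1094]), 'wrist_torque': array([ 0.1691,  0.1462, -0.03  ]), 'width': 0.01650009716203177}
```

Call:
play_rows(commands=[{"tx": 0,"ty": 0,"tz": 0,"twist": 0,"claw": -1},{"tx": 0,"ty": 0,"tz": 0,"twist": 0,"claw": -1}])

```text
time: 3.8
tcp_pos: [0.4733, -0.0876, 0.0741]
eef_rot: [0.002, 0.717, 0.697, 0.001]
force: [-0.7, 0.5, 7.8]
width: 0.0165
```

Run:
```python
from h import *
s=get_state(); print(s['tcp_pos'],s['force'],s['width'])
im=snapshot("wrist"); cv2.imwrite("pics/w4.png",cv2.resize(im[240:480,200:440,::-1],None,fx=2.5,fy=2.5))
```

```text
[ 0.4733 -0.0876  0.0741] [-0.6889  0.5058  7.7677] 0.01652255607971182
```

View pics/w4.png

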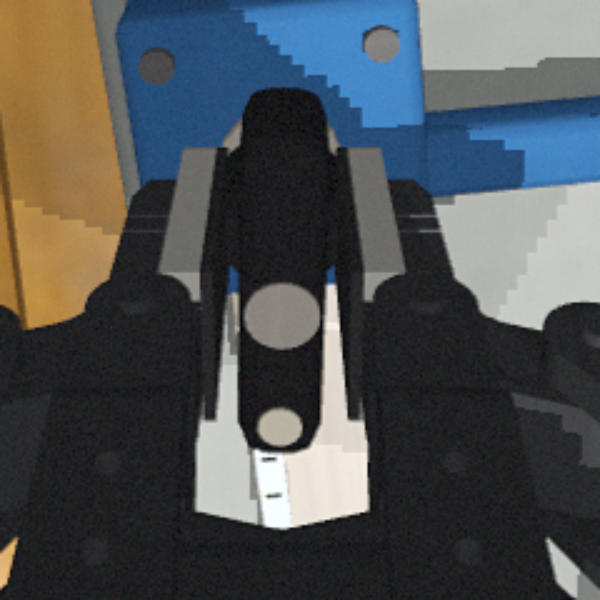

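The pad tips are caught on the hub: the opening is 16.5 mm and there are gaps beside the bar. I'll open slightly, raise 9 mm and close again.

Call:
play_rows(commands=[{"tx": 0,"ty": 0,"tz": 0,"twist": 0,"claw": -0.4},{"tx": 0,"ty": 0,"tz": -0.009,"twist": 0,"claw": -0.4},{"tx": 0,"ty": 0,"tz": 0,"twist": 0,"claw": -0.4},{"tx": 0,"ty": 0,"tz": 0,"twist": 0,"claw": -1},{"tx": 0,"ty": 0,"tz": 0,"twist": 0,"claw": -1}])

```text
time: 4.27
tcp_pos: [0.4735, -0.0878, 0.0838]
eef_rot: [0.002, 0.717, 0.697, 0.001]
force: [-4.7, 4.8, 33.4]
width: 0.0105
```

Call:
play_rows(commands=[{"tx": 0,"ty": 0,"tz": 0,"twist": 0,"claw": -1},{"tx": 0,"ty": 0,"tz": 0,"twist": 0,"claw": -1}])

```text
time: 4.43
tcp_pos: [0.4735, -0.0878, 0.0838]
eef_rot: [0.002, 0.717, 0.697, 0.001]
force: [-4.1, -0.1, 25.3]
width: 0.0107
```

Run:
```python
from h import *
s=get_state(); print(s['tcp_pos'],s['force'],s['wrist_torque'],s['width'])
im=snapshot("wrist"); cv2.imwrite("pics/w5.png",cv2.resize(im[240:480,200:440,::-1],None,fx=2.5,fy=2.5))
```

```text
[ 0.4735 -0.0878  0.0838] [-4.1476 -0.0865 25.253 ] [ 0.3465  0.7983 -0.0853] 0.010697141933297181
```

View pics/w5.png

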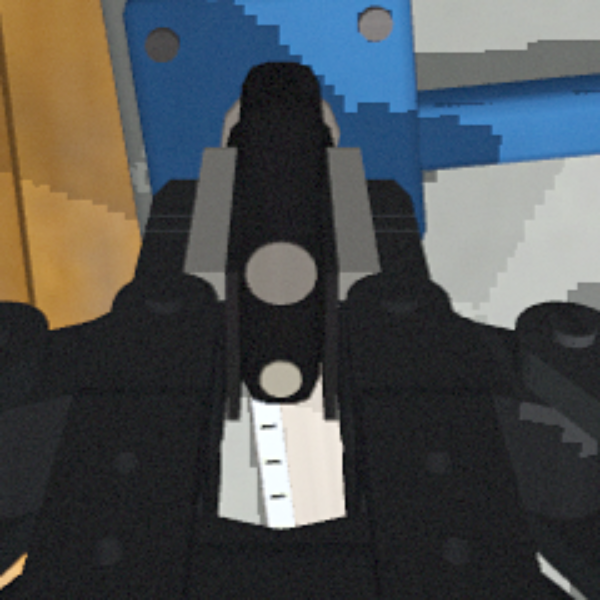

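It now grips the bar, with the opening at 10.7 mm, but there is 25 N pushing up on the tips. I'll relieve that by 2 mm.

Call:
play_rows(commands=[{"tx": 0,"ty": 0,"tz": -0.002,"twist": 0,"claw": -1},{"tx": 0,"ty": 0,"tz": 0,"twist": 0,"claw": -1}])

```text
time: 4.65
tcp_pos: [0.4732, -0.0877, 0.0842]
eef_rot: [0.001, 0.717, 0.697, 0.0]
force: [0.5, -0.9, 8.8]
width: 0.0105
```

Call:
play_rows(commands=[{"tx": 0,"ty": 0,"tz": 0,"twist": -6,"claw": -1},{"tx": 0,"ty": 0,"tz": 0,"twist": -6,"claw": -1},{"tx": 0,"ty": 0,"tz": 0,"twist": -6,"claw": -1},{"tx": 0,"ty": 0,"tz": 0,"twist": -6,"claw": -1},{"tx": 0,"ty": 0,"tz": 0,"twist": 0,"claw": -1}])

```text
time: 5.07
tcp_pos: [0.4729, -0.0871, 0.0842]
eef_rot: [0.001, 0.554, 0.832, 0.0]
force: [-0.2, 2.2, 11.0]
width: 0.0106
```

Run:
```python
from h import *
s=get_state(); print(s['tcp_pos'],s['force'],s['wrist_torque'],s['width'])
im=snapshot("wrist"); cv2.imwrite("pics/w6.png",im[:,:,::-1])
```

```text
[ 0.4729 -0.0871  0.0842] [-0.2028  2.1834 10.9861] [0.4438 0.0044 0.1586] 0.010602264229674275
```

View pics/w6.png

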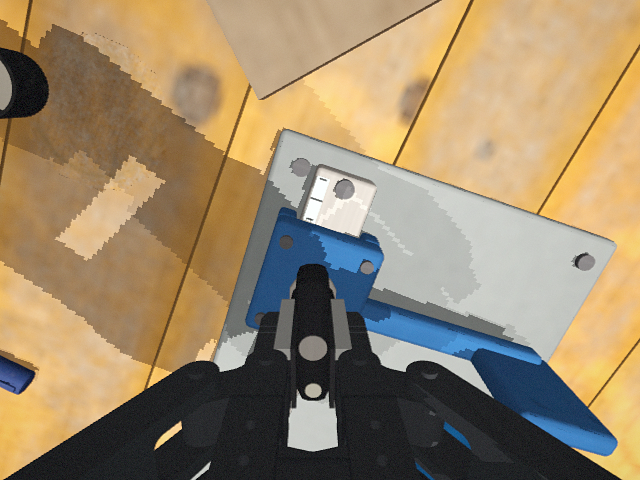

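The knob turns with the gripper, and the wrist torque of 0.16 N m matches the value given. Continuing to about 115°.

Call:
play_rows(commands=[{"tx": 0,"ty": 0,"tz": 0,"twist": -7,"claw": -1},{"tx": 0,"ty": 0,"tz": 0,"twist": -7,"claw": -1},{"tx": 0,"ty": 0,"tz": 0,"twist": -7,"claw": -1},{"tx": 0,"ty": 0,"tz": 0,"twist": -7,"claw": -1},{"tx": 0,"ty": 0,"tz": 0,"twist": -7,"claw": -1}])

```text
time: 5.53
tcp_pos: [0.4726, -0.0863, 0.0841]
eef_rot: [0.0, 0.278, 0.961, 0.001]
force: [-0.1, 6.6, 13.7]
width: 0.0109
```

Call:
play_rows(commands=[{"tx": 0,"ty": 0,"tz": 0,"twist": -7,"claw": -1},{"tx": 0,"ty": 0,"tz": 0,"twist": -7,"claw": -1},{"tx": 0,"ty": 0,"tz": 0,"twist": -7,"claw": -1},{"tx": 0,"ty": 0,"tz": 0,"twist": -7,"claw": -1},{"tx": 0,"ty": 0,"tz": 0,"twist": -7,"claw": -1}])

```text
time: 5.95
tcp_pos: [0.4725, -0.0872, 0.0841]
eef_rot: [0.0, -0.024, 1.0, -0.0]
force: [-2.2, 0.7, 12.4]
width: 0.0106
```

Call:
play_rows(commands=[{"tx": 0,"ty": 0,"tz": 0,"twist": -7,"claw": -1},{"tx": 0,"ty": 0,"tz": 0,"twist": -7,"claw": -1},{"tx": 0,"ty": 0,"tz": 0,"twist": -6,"claw": -1},{"tx": 0,"ty": 0,"tz": 0,"twist": 0,"claw": -1}])

```text
time: 6.28
tcp_pos: [0.4726, -0.0874, 0.0841]
eef_rot: [0.0, -0.197, 0.98, -0.0]
force: [-2.6, 0.7, 11.9]
width: 0.0106
```

Run:
```python
from h import *
s=get_state(); print(s)
im=snapshot("wrist"); cv2.imwrite("pics/w7.png",im[:,:,::-1])
im=snapshot("side"); cv2.imwrite("pics/s7.png",cv2.resize(im[155:275,275:435,::-1],None,fx=5,fy=5,interpolation=cv2.INTER_CUBIC))
```

```text
{'time': 6.2833, 'joint_positions': array([-0.4298,  0.4463,  1.7154, -0.0002,  0.9789, -2.3968]), 'qd': array([ 0.001 ,  0.    , -0.0008, -0.0016, -0.0004,  0.1408]), 'tau': array([ -0.0632, -35.7942, -14.2371,   0.1453,  -0.4533,  -1.2623]), 'tcp_pos': array([ 0.4726, -0.0874,  0.0841]), 'eef_rot': array([ 0.0004, -0.1969,  0.9804, -0.0004]), 'force': array([-2.5851,  0.6539, 11.8971]), 'wrist_torque': array([0.0852, 0.2823, 0.1076]), 'width': 0.010633388224953216}
```

View pics/w7.png

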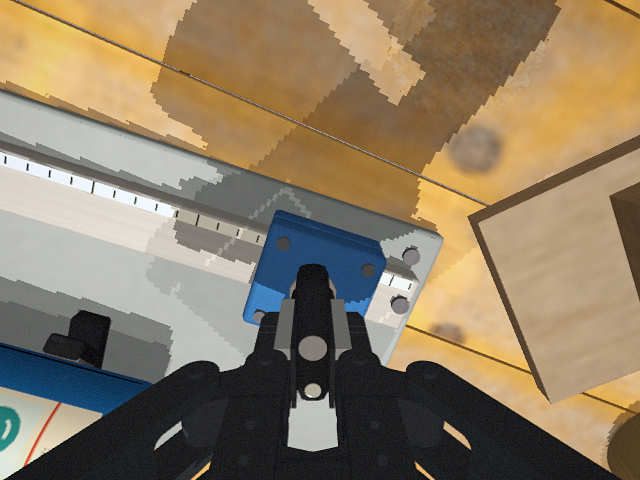

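View pics/s7.png

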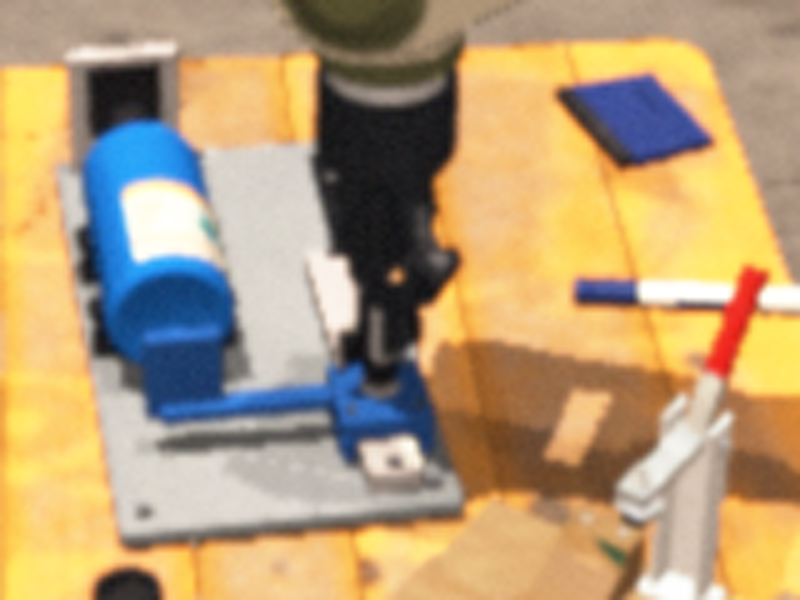

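The knob has turned about 115°, so the bar's dot end is now about 18° past the cradle's x axis, and by that geometry the joint is near -0.3 rad. I'll test the slide along cradle -y, which in tool axes is (0.32, -0.948).

Call:
play_rows(commands=[{"tx": 0.0006,"ty": -0.0019,"tz": 0,"twist": 0,"claw": -1},{"tx": 0.0013,"ty": -0.0038,"tz": 0,"twist": 0,"claw": -1},{"tx": 0.0016,"ty": -0.0047,"tz": 0,"twist": 0,"claw": -1}])

```text
time: 6.63
tcp_pos: [0.4734, -0.098, 0.0841]
eef_rot: [0.001, -0.194, 0.981, -0.0]
force: [0.1, 2.2, 10.9]
width: 0.0104
```

Run:
```python
from h import *
s=get_state(); print(s['tcp_pos'],s['force'],s['wrist_torque'],s['width'])
```

```text
[ 0.4734 -0.098   0.0841] [ 0.0502  2.2283 10.8809] [0.4698 0.0694 0.1433] 0.010389588481990758
```

The stop slides free, with 2 N of drag. Continuing.

Call:
play_rows(commands=[{"tx": 0.0016,"ty": -0.0047,"tz": 0,"twist": 0,"claw": -1},{"tx": 0.0016,"ty": -0.0047,"tz": 0,"twist": 0,"claw": -1},{"tx": 0.0016,"ty": -0.0047,"tz": 0,"twist": 0,"claw": -1},{"tx": 0.0016,"ty": -0.0047,"tz": 0,"twist": 0,"claw": -1},{"tx": 0.0016,"ty": -0.0047,"tz": 0,"twist": 0,"claw": -1}])

```text
time: 7.05
tcp_pos: [0.4753, -0.1231, 0.0841]
eef_rot: [0.001, -0.194, 0.981, -0.0]
force: [0.2, 1.9, 10.4]
width: 0.0106
```

Call:
play_rows(commands=[{"tx": 0.0016,"ty": -0.0047,"tz": 0,"twist": 0,"claw": -1},{"tx": 0.0016,"ty": -0.0047,"tz": 0,"twist": 0,"claw": -1},{"tx": 0.001,"ty": -0.0028,"tz": 0,"twist": 0,"claw": -1}])

```text
time: 7.3
tcp_pos: [0.4762, -0.1358, 0.0841]
eef_rot: [0.001, -0.194, 0.981, -0.0]
force: [2.0, 4.6, 11.1]
width: 0.0105
```

Run:
```python
from h import *
s=get_state(); print(s['tcp_pos'],s['force'],s['wrist_torque'],s['width'])
im=snapshot("side"); cv2.imwrite("pics/s8.png",cv2.resize(im[155:275,275:435,::-1],None,fx=5,fy=5,interpolation=cv2.INTER_CUBIC))
im=snapshot("scene"); cv2.imwrite("pics/c8.png",cv2.resize(im[170:320,300:500,::-1],None,fx=4,fy=4,interpolation=cv2.INTER_CUBIC))
```

```text
[ 0.4762 -0.1358  0.0841] [ 2.0289  4.6413 11.086 ] [ 0.9374 -0.3845  0.1763] 0.010538482794842558
```

View pics/c8.png

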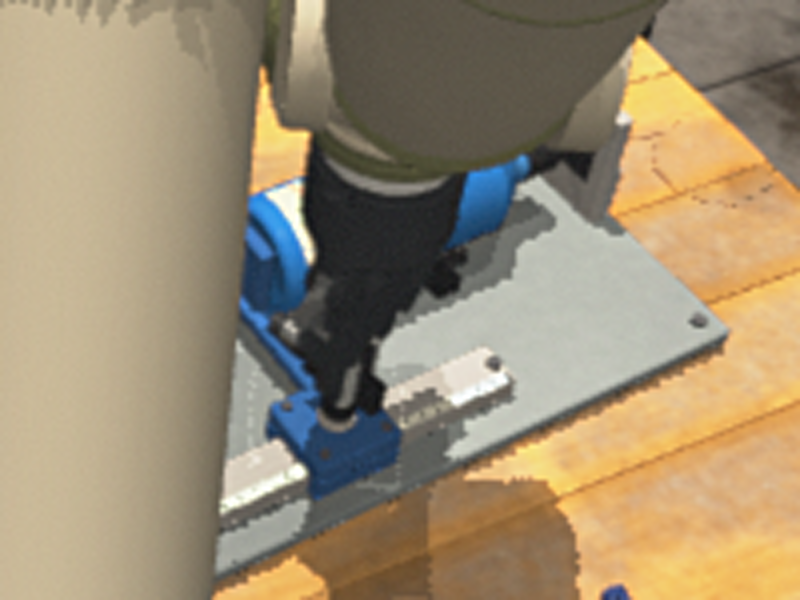

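View pics/s8.png

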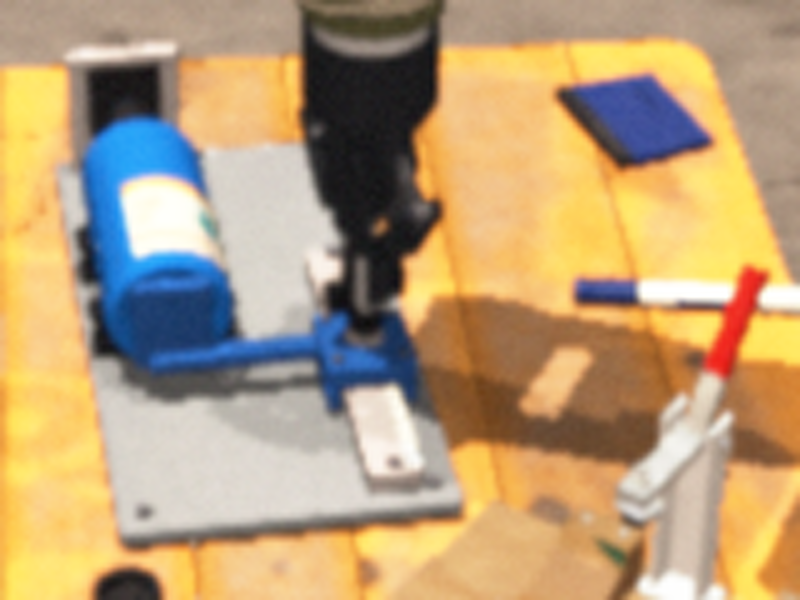

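The stop is just meeting the bottle, and the force has risen to 4.6 N. By geometry about 20 mm remain. I'll advance in 3 mm rows and watch the force.

Call:
play_rows(commands=[{"tx": 0.001,"ty": -0.0028,"tz": 0,"twist": 0,"claw": -1},{"tx": 0.001,"ty": -0.0028,"tz": 0,"twist": 0,"claw": -1},{"tx": 0.001,"ty": -0.0028,"tz": 0,"twist": 0,"claw": -1}])

```text
time: 7.65
tcp_pos: [0.4768, -0.1443, 0.0841]
eef_rot: [0.001, -0.194, 0.981, 0.0]
force: [2.5, 4.8, 9.6]
width: 0.0103
```

Call:
play_rows(commands=[{"tx": 0.001,"ty": -0.0028,"tz": 0,"twist": 0,"claw": -1}])

```text
time: 7.73
tcp_pos: [0.477, -0.1473, 0.0841]
eef_rot: [0.001, -0.194, 0.981, 0.0]
force: [4.0, 6.1, 9.2]
width: 0.0108
```

Call:
play_rows(commands=[{"tx": 0.0006,"ty": -0.0019,"tz": 0,"twist": 0,"claw": -1}])

```text
time: 7.82
tcp_pos: [0.4771, -0.1494, 0.0841]
eef_rot: [0.001, -0.194, 0.981, 0.0]
force: [3.3, 5.1, 8.8]
width: 0.0105
```

Call:
play_rows(commands=[{"tx": 0.0003,"ty": -0.001,"tz": 0,"twist": 0,"claw": -1},{"tx": 0.0003,"ty": -0.001,"tz": 0,"twist": 0,"claw": -1}])

```text
time: 7.98
tcp_pos: [0.4773, -0.1513, 0.0841]
eef_rot: [0.001, -0.194, 0.981, 0.0]
force: [2.5, 5.8, 10.5]
width: 0.0106
```

Call:
play_rows(commands=[{"tx": 0.0003,"ty": -0.001,"tz": 0,"twist": 0,"claw": -1},{"tx": 0,"ty": 0,"tz": 0,"twist": 0,"claw": -1}])

```text
time: 8.15
tcp_pos: [0.4774, -0.1525, 0.0841]
eef_rot: [0.001, -0.194, 0.981, -0.0]
force: [1.0, 3.8, 9.2]
width: 0.0103
```

Call:
play_rows(commands=[{"tx": 0.0003,"ty": -0.001,"tz": 0,"twist": 0,"claw": -1},{"tx": 0,"ty": 0,"tz": 0,"twist": 0,"claw": -1}])

```text
time: 8.32
tcp_pos: [0.4774, -0.1534, 0.0841]
eef_rot: [0.001, -0.194, 0.981, 0.0]
force: [2.4, 4.7, 10.4]
width: 0.0105
```

Call:
play_rows(commands=[{"tx": 0.0003,"ty": -0.001,"tz": 0,"twist": 0,"claw": -1},{"tx": 0,"ty": 0,"tz": 0,"twist": 0,"claw": -1}])

```text
time: 8.48
tcp_pos: [0.4775, -0.1544, 0.0841]
eef_rot: [0.001, -0.194, 0.981, 0.0]
force: [2.0, 5.6, 10.3]
width: 0.0106
```

Call:
play_rows(commands=[{"tx": 0.0003,"ty": -0.001,"tz": 0,"twist": 0,"claw": -1},{"tx": 0,"ty": 0,"tz": 0,"twist": 0,"claw": -1}])

```text
time: 8.65
tcp_pos: [0.4776, -0.1555, 0.0841]
eef_rot: [0.001, -0.194, 0.981, 0.0]
force: [2.3, 5.1, 9.9]
width: 0.0105
```

Run:
```python
from h import *
s=get_state(); print(s['tcp_pos'],s['force'],s['wrist_torque'],s['width'])
im=snapshot("scene"); cv2.imwrite("pics/c9.png",cv2.resize(im[170:270,390:500,::-1],None,fx=6,fy=6,interpolation=cv2.INTER_CUBIC))
```

```text
[ 0.4776 -0.1555  0.0841] [2.3052 5.1224 9.9476] [ 0.8887 -0.4789  0.081 ] 0.01048186104664776
```

View pics/c9.png

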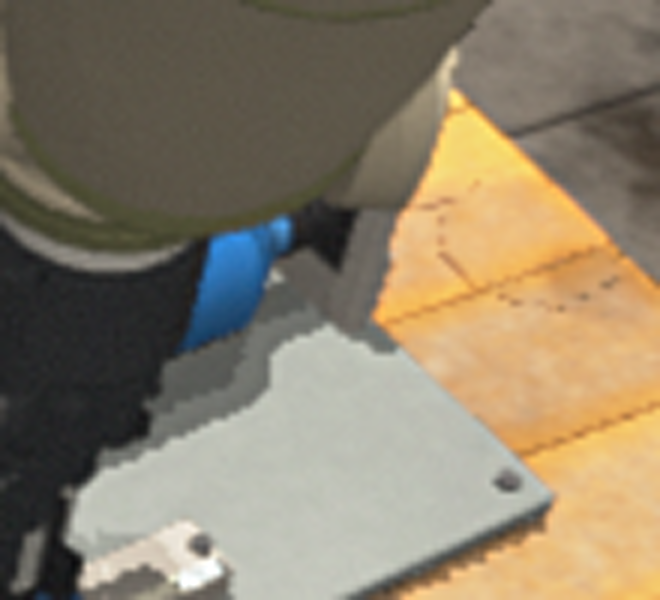

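The cap end is close to the end plate, at about (340,225) in the crop, but the gap isn't readable in this view. I'll carry on in 1 mm steps by force.

Call:
play_rows(commands=[{"tx": 0.0003,"ty": -0.001,"tz": 0,"twist": 0,"claw": -1},{"tx": 0,"ty": 0,"tz": 0,"twist": 0,"claw": -1}])

```text
time: 8.87
tcp_pos: [0.4777, -0.1565, 0.0841]
eef_rot: [0.001, -0.194, 0.981, 0.0]
force: [1.5, 4.2, 10.7]
width: 0.0105
```

Call:
play_rows(commands=[{"tx": 0.0003,"ty": -0.001,"tz": 0,"twist": 0,"claw": -1},{"tx": 0,"ty": 0,"tz": 0,"twist": 0,"claw": -1}])

```text
time: 9.03
tcp_pos: [0.4777, -0.1567, 0.0841]
eef_rot: [0.001, -0.194, 0.981, 0.001]
force: [3.4, 9.3, 12.0]
width: 0.0105
```

Call:
play_rows(commands=[{"tx": 0.0003,"ty": -0.001,"tz": 0,"twist": 0,"claw": -1},{"tx": 0,"ty": 0,"tz": 0,"twist": 0,"claw": -1}])

```text
time: 9.2
tcp_pos: [0.4777, -0.1569, 0.0841]
eef_rot: [0.001, -0.194, 0.981, 0.002]
force: [2.3, 14.2, 12.6]
width: 0.0104
```

The bottle is home. The advance stalled at y = -0.1567 while the force rose from 4 to 14 N, and the 69.5 mm of travel agrees with the predicted 69 ± 3 mm. Now I'll tighten, twisting positive.

Call:
play_rows(commands=[{"tx": 0,"ty": 0,"tz": 0,"twist": 0,"claw": -1},{"tx": 0,"ty": 0,"tz": 0,"twist": 5,"claw": -1},{"tx": 0,"ty": 0,"tz": 0,"twist": 5,"claw": -1},{"tx": 0,"ty": 0,"tz": 0,"twist": 5,"claw": -1}])

```text
time: 9.53
tcp_pos: [0.4776, -0.1568, 0.0841]
eef_rot: [0.001, -0.062, 0.998, 0.002]
force: [3.2, 14.3, 13.5]
width: 0.0104
```

Call:
play_rows(commands=[{"tx": 0,"ty": 0,"tz": 0,"twist": 6,"claw": -1},{"tx": 0,"ty": 0,"tz": 0,"twist": 6,"claw": -1},{"tx": 0,"ty": 0,"tz": 0,"twist": 6,"claw": -1}])

```text
time: 9.78
tcp_pos: [0.4776, -0.1566, 0.0841]
eef_rot: [0.001, 0.095, 0.995, 0.002]
force: [3.5, 15.2, 14.6]
width: 0.0105
```

Run:
```python
from h import *
s=get_state(); print(s['tcp_pos'],s['force'],s['wrist_torque'],s['width'])
```

```text
[ 0.4776 -0.1566  0.0841] [ 3.506  15.1969 14.606 ] [ 2.6437 -0.7261  0.1417] 0.010490087097994571
```

Call:
play_rows(commands=[{"tx": 0,"ty": 0,"tz": 0,"twist": 7,"claw": -1},{"tx": 0,"ty": 0,"tz": 0,"twist": 7,"claw": -1},{"tx": 0,"ty": 0,"tz": 0,"twist": 7,"claw": -1},{"tx": 0,"ty": 0,"tz": 0,"twist": 7,"claw": -1},{"tx": 0,"ty": 0,"tz": 0,"twist": 7,"claw": -1}])

```text
time: 10.2
tcp_pos: [0.4778, -0.1563, 0.0841]
eef_rot: [-0.0, 0.39, 0.921, 0.003]
force: [5.0, 16.5, 13.6]
width: 0.01
```

Call:
play_rows(commands=[{"tx": 0,"ty": 0,"tz": 0,"twist": 7,"claw": -1},{"tx": 0,"ty": 0,"tz": 0,"twist": 7,"claw": -1},{"tx": 0,"ty": 0,"tz": 0,"twist": 7,"claw": -1},{"tx": 0,"ty": 0,"tz": 0,"twist": 7,"claw": -1},{"tx": 0,"ty": 0,"tz": 0,"twist": 7,"claw": -1}])

```text
time: 10.62
tcp_pos: [0.4781, -0.1562, 0.0841]
eef_rot: [-0.001, 0.649, 0.761, 0.003]
force: [6.9, 18.2, 12.8]
width: 0.0107
```

Call:
play_rows(commands=[{"tx": 0,"ty": 0,"tz": 0,"twist": 6,"claw": -1},{"tx": 0,"ty": 0,"tz": 0,"twist": 6,"claw": -1},{"tx": 0,"ty": 0,"tz": 0,"twist": 0,"claw": -1}])

```text
time: 10.87
tcp_pos: [0.4782, -0.1562, 0.0841]
eef_rot: [-0.001, 0.725, 0.689, 0.003]
force: [5.2, 15.1, 11.4]
width: 0.0105
```

Run:
```python
from h import *
s=get_state(); print(s['tcp_pos'],s['force'],s['wrist_torque'],s['width'],s['eef_rot'],s['joint_positions'])
im=snapshot("wrist"); cv2.imwrite("pics/w10.png",im[:,:,::-1])
```

```text
[ 0.4782 -0.1562  0.0841] [ 5.2175 15.1119 11.4482] [ 2.3859 -0.8121  0.1001] 0.010535270740400723 [-0.0008  0.7251  0.6887  0.0027] [-0.5543  0.4766  1.6546  0.0067  1.0105 -0.5065]
```

View pics/w10.png

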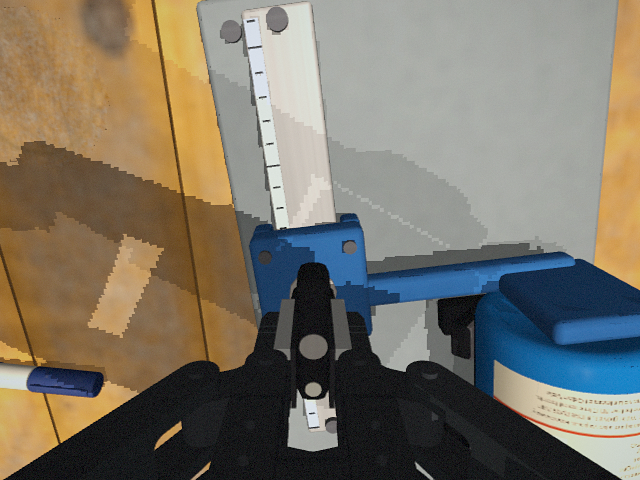

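The knob is turned back to its original direction (tool yaw 87°, against 88° at the start). Before opening I'll unload the arm's push.

Call:
play_rows(commands=[{"tx": 0.002,"ty": 0.001,"tz": -0.001,"twist": 0,"claw": -1},{"tx": 0,"ty": 0,"tz": 0,"twist": 0,"claw": -1}])

```text
time: 11.08
tcp_pos: [0.4783, -0.1558, 0.0842]
eef_rot: [-0.001, 0.723, 0.691, 0.001]
force: [2.6, 6.8, 4.4]
width: 0.0105
```

Call:
play_rows(commands=[{"tx": 0.001,"ty": 0,"tz": 0,"twist": 0,"claw": -1},{"tx": 0,"ty": 0,"tz": 0,"twist": 0,"claw": -0.3},{"tx": 0,"ty": 0,"tz": 0,"twist": 0,"claw": -0.3},{"tx": 0,"ty": 0,"tz": 0,"twist": 0,"claw": -0.3}])

```text
time: 11.42
tcp_pos: [0.478, -0.1563, 0.0841]
eef_rot: [-0.0, 0.723, 0.691, -0.0]
force: [-0.1, -0.3, 0.1]
width: 0.0299
```

Call:
play_rows(commands=[{"tx": 0,"ty": 0,"tz": -0.01,"twist": 0,"claw": -0.2},{"tx": 0,"ty": 0,"tz": -0.03,"twist": 0,"claw": 0},{"tx": 0,"ty": 0,"tz": -0.04,"twist": 0,"claw": 0},{"tx": 0,"ty": 0,"tz": -0.04,"twist": 0,"claw": 0},{"tx": 0,"ty": 0,"tz": 0,"twist": 0,"claw": 0.5}])

```text
time: 11.83
tcp_pos: [0.4803, -0.1576, 0.2111]
eef_rot: [0.006, 0.723, 0.691, 0.001]
force: [0.5, -1.3, 0.1]
width: 0.0532
```

Call:
play_rows(commands=[{"tx": 0,"ty": 0,"tz": 0,"twist": 0,"claw": 1},{"tx": 0,"ty": 0,"tz": 0,"twist": 0,"claw": 1}])

```text
time: 12.0
tcp_pos: [0.4777, -0.156, 0.2035]
eef_rot: [-0.001, 0.723, 0.691, -0.0]
force: [-0.6, 0.0, 0.1]
width: 0.0772
```

Run:
```python
from h import *
import pickle
s=get_state(); pickle.dump(s,open('s2.pkl','wb')); print(s['tcp_pos'],s['force'],s['eef_rot'])
im=snapshot("wrist"); cv2.imwrite("pics/w11.png",im[:,:,::-1])
```

```text
[ 0.4777 -0.156   0.2035] [-0.6302  0.0212  0.056 ] [-0.0007  0.7232  0.6907 -0.0002]
```

View pics/w11.png

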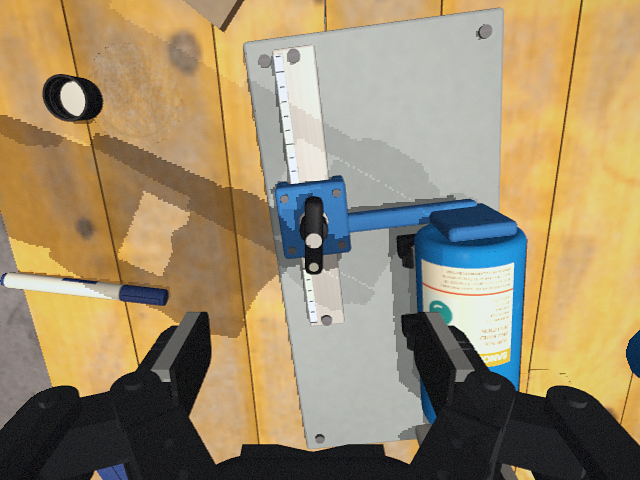

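Released: the knob's screw is at (314,240) and its dot at (314,267), and the stop plate lies against the bottle's base at about (470,228). I'll look from above at the cap end and the face contact.

Call:
play_rows(commands=[{"tx": -0.03,"ty": 0.018,"tz": -0.008,"twist": 0,"claw": 1},{"tx": -0.03,"ty": 0.018,"tz": -0.008,"twist": 0,"claw": 1},{"tx": -0.03,"ty": 0.018,"tz": -0.008,"twist": 0,"claw": 1},{"tx": -0.03,"ty": 0.018,"tz": -0.008,"twist": 0,"claw": 1},{"tx": -0.03,"ty": 0.018,"tz": -0.008,"twist": 0,"claw": 1}])

```text
time: 12.47
tcp_pos: [0.5615, -0.3114, 0.2426]
eef_rot: [-0.002, 0.723, 0.691, -0.0]
force: [0.9, -0.3, 0.3]
width: 0.0854
```

Call:
play_rows(commands=[{"tx": -0.03,"ty": 0.01,"tz": 0,"twist": 0,"claw": 1},{"tx": -0.02,"ty": 0.01,"tz": 0,"twist": 0,"claw": 1},{"tx": 0,"ty": 0,"tz": 0,"twist": 0,"claw": 1},{"tx": 0,"ty": 0,"tz": 0,"twist": 0,"claw": 1}])

```text
time: 12.8
tcp_pos: [0.5787, -0.3616, 0.2414]
eef_rot: [-0.002, 0.724, 0.69, -0.0]
force: [0.2, -0.3, -0.9]
width: 0.0851
```

Run:
```python
from h import *
import pickle
s=pickle.load(open('s2.pkl','rb'))
c=ray('wrist',(314,240.5),.096,s); d=ray('wrist',(314,267),.095,s); print(c,d,np.degrees(np.arctan2(*(c-d)[[1,0]])))
s=get_state(); pickle.dump(s,open('s3.pkl','wb')); print(s['tcp_pos'],s['force'],s['eef_rot'])
im=snapshot("wrist"); cv2.imwrite("pics/w12.png",im[:,:,::-1])
im=snapshot("side"); cv2.imwrite("pics/s12.png",cv2.resize(im[155:275,275:435,::-1],None,fx=5,fy=5,interpolation=cv2.INTER_CUBIC))
```

```text
[ 0.478  -0.1554  0.096 ] [ 0.4771 -0.1739  0.095 ] 87.50686001883845
[ 0.5787 -0.3616  0.2414] [ 0.1958 -0.2707 -0.8933] [-0.0022  0.7235  0.6903 -0.0001]
```

View pics/w12.png

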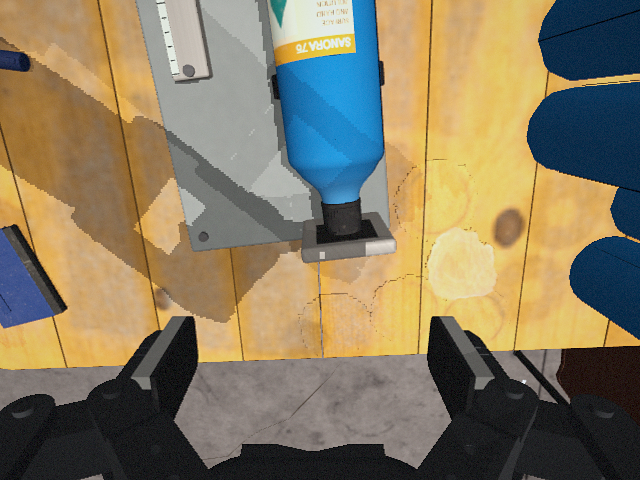

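View pics/s12.png

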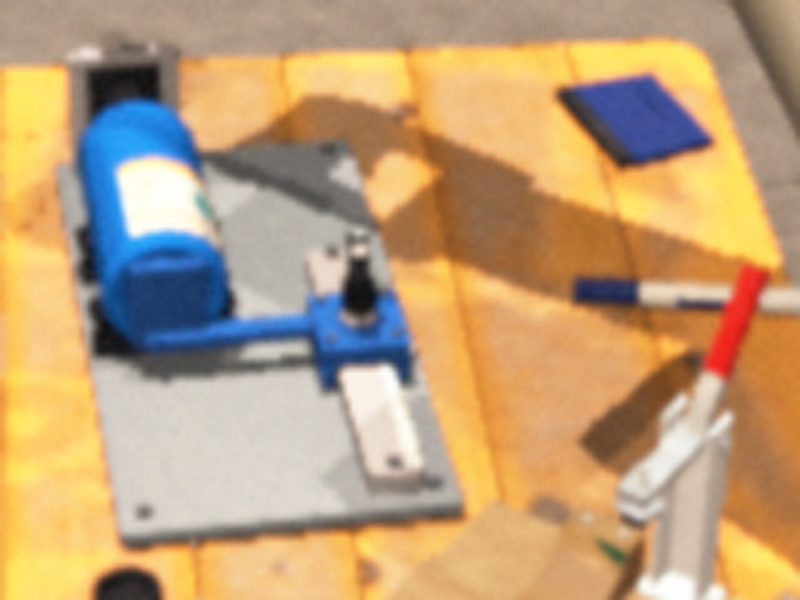

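The cap sits against the end plate's pad at about (345,237) in the wrist view. The bar points along 87.5°, as it did when clamped at first. I'll take one look from straight above at the joint between stop and base.

Call:
play_rows(commands=[{"tx": 0.03,"ty": 0,"tz": 0.015,"twist": 0,"claw": 1},{"tx": 0.03,"ty": 0,"tz": 0.015,"twist": 0,"claw": 1},{"tx": 0.03,"ty": 0,"tz": 0.015,"twist": 0,"claw": 1},{"tx": 0.028,"ty": 0,"tz": 0.015,"twist": 0,"claw": 1},{"tx": 0,"ty": 0,"tz": 0,"twist": 0,"claw": 1}])

```text
time: 13.32
tcp_pos: [0.5832, -0.2364, 0.1819]
eef_rot: [-0.003, 0.721, 0.693, -0.0]
force: [-0.9, 0.5, -0.7]
width: 0.0854
```

Call:
play_rows(commands=[{"tx": 0,"ty": 0,"tz": 0,"twist": 0,"claw": 1}])

```text
time: 13.4
tcp_pos: [0.5841, -0.2407, 0.1843]
eef_rot: [-0.001, 0.722, 0.692, -0.0]
force: [0.2, -0.1, 0.3]
width: 0.0856
```

Run:
```python
from h import *
s=get_state(); print(s['tcp_pos'],s['force'],proj('wrist',[[.584,-.165,.09]],s))
im=snapshot("wrist"); cv2.imwrite("pics/w13.png",im[:,:,::-1])
```

```text
[ 0.5841 -0.2407  0.1843] [ 0.1838 -0.0669  0.3291] [[308.03   117.7139]]
```

View pics/w13.png

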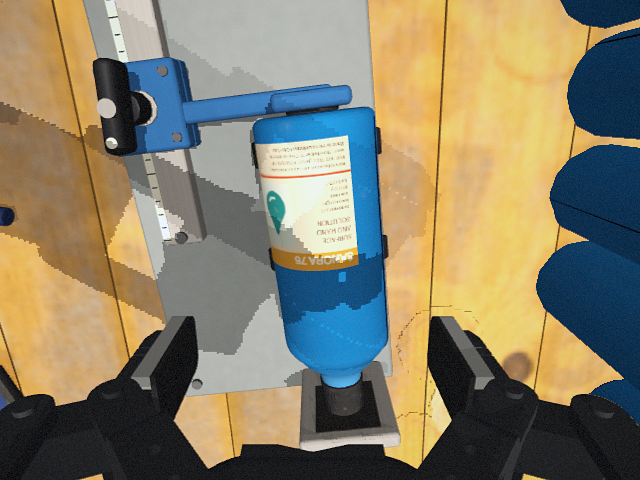

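Run:
```python
import cv2
a=cv2.imread('pics/w13.png'); cv2.imwrite('pics/w13c.png',cv2.resize(a[70:150,235:395],None,fx=5,fy=5,interpolation=cv2.INTER_CUBIC)); cv2.imwrite('pics/w13d.png',cv2.resize(a[350:450,290:410],None,fx=5,fy=5,interpolation=cv2.INTER_CUBIC))
```

```text
(no output)
```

View pics/w13c.png

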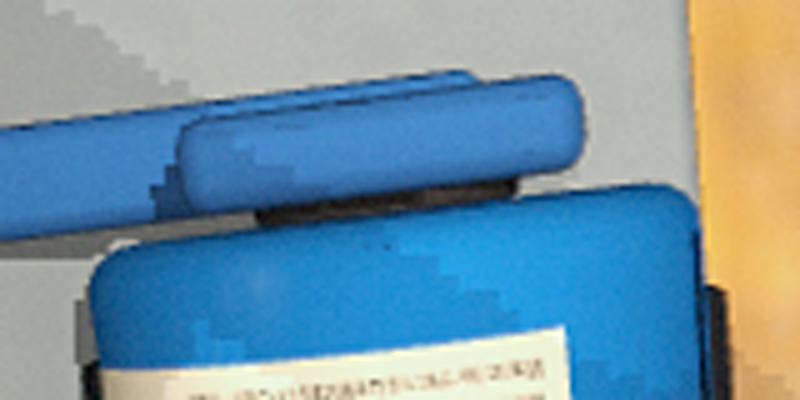

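View pics/w13d.png

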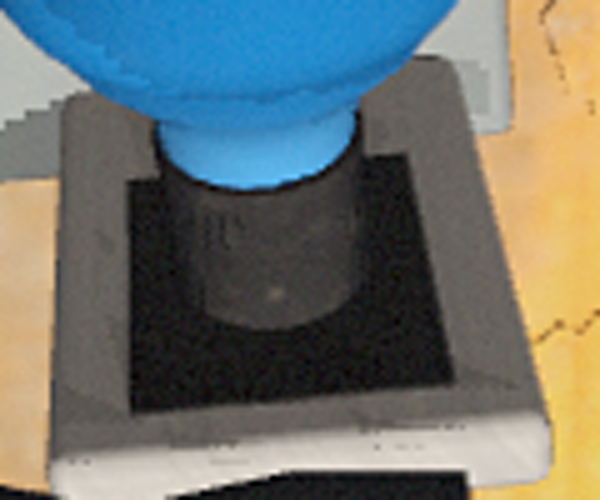

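The rubber face bears on the bottle's base with no gap showing, at about (312,110) in the wrist view. The cap rests on the end plate's pad, and the arm hovers clear with no force on it. Handing in.

```bash
python3 -c "
from workcell import *
print(sign_off()); s=get_state(); print(s['time'],s['force'])"
```

```text
the job is handed in; nothing more can be done
None
the job is handed in; nothing more can be done
```

The stop now holds the bottle against the end plate with the knob tightened, and the job was handed in at about 13.5 s of the 48 s allowed. `sign_off()` gives no verdict.

**What I did:** I loosened the knob about 115° and slid the stop 69.5 mm toward the end plate. I then turned the knob back about 115°, eased off the push, opened the gripper and lifted clear.

**Last checks:**
- **Bottle home:** the stop halted at the end of the slide while the force rose from 4 to 14 N. The distance agrees with the 69 ± 3 mm worked out from the pictures, and the last wrist view shows the cap on the end plate's pad.
- **Stop contact:** the last wrist view shows the rubber face on the bottle's base with no gap. The sideways force at the wrist never read above about 20 N, well under the 60 N limit.
- **Knob:** after letting go, the bar points along 87.5°, against about 88° when it was clamped at the start, so it should be at or just past its first tightness. I could not read the joint angle itself.
- **Bystanders:** the arm's path kept clear of them, but I did not measure their positions again.

**What went wrong on the way:**
- **Refused moves:** the first move calls were refused because rows had keys missing; nothing moved.
- **First grip:** the first grip on the knob was too low and caught on its hub. I opened, gripped 10 mm higher and relieved a 25 N upward push (33 N at its peak) before turning.

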